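# Close up the tube cooler

## Task

Close up the white tube cooler on the bench: push the upright inner flap down flat over the tubes first, then push the standing cover over and fully shut on top of it, without slamming it. Lift nothing, keep the cooler where it stands, and leave the things around it undisturbed.

Things in the scene. Friction and masses are not known exactly. Their poses are not given: they have to be found in the camera images.
- cooler: the tube cooler: a heavy (about 3 kg) white insulated case standing loose on the bench, 220 mm (its x) by 180 mm (its y) by 100 mm tall, walls 12 mm; origin at the centre of its underside, z up. The cover is hinged along its +y rim, the inner flap along its -y rim; both hinge lines run along its x. Open-topped: the tubes' tops stand 80 mm above the bench
- flap (a joint): angle of the inner flap, rad: 0 = folded flat inside the case over the tubes, about 1.57 = upright. A metal plate 180 mm along the hinge, 110 mm from hinge to free edge, 4 mm thick; it stays at whatever angle it is left (about 0.6 N at its edge moves it, more while lifting). To fold it, its free edge goes towards the cooler's +y and down
- flap_hinge (a point): middle of the flap's hinge line (88 mm above the bench, 72 mm to the -y side of the cooler's centre, just inside the wall); the flap's mid-plane passes through it
- flap_edge (a point): middle of the flap's free edge, 110 mm from its hinge line, moves with the flap
- cover (a joint): angle of the cover, rad: 0 = shut on the rim, about 1.57 = standing upright, stop at 1.95. A white slab 224 mm along the hinge, 186 mm from hinge to free edge, 16 mm thick plus an 8 mm liner on its underside. Stiff hinge: it stays at whatever angle it is left (about 3 N at its free edge moves it). To shut it, its free edge goes towards the cooler's -y and down
- cover_hinge (a point): middle of the cover's hinge line (102 mm above the bench, 92 mm to the +y side of the cooler's centre); the outer face of the cover (the top when shut, the +y side when upright) lies 18 mm outward of the plane through this line, the lower face of the slab 1 mm outward
- cover_edge (a point): middle of the cover's free edge, half-way through its thickness, 186 mm from the hinge line; moves with the cover
- bottle: a clear screw-top bottle, 60 mm across and about 130 mm tall; origin at the centre of its underside; not part of the job, leave it standing where it is
- jar: a white screw-top jar, 68 mm across, 85 mm tall; origin at the centre of its underside; not part of the job, leave it standing where it is
- beaker: a glass beaker, 64 mm across, 75 mm tall; origin at the centre of its underside; not part of the job, leave it standing where it is
- carton: a square cardboard tube carton, 73 x 73 x 51 mm; origin at the centre of its underside; not part of the job, leave it standing where it is
- rack: a low tube rack, 120 x 50 mm, 47 mm tall with its tubes, lying on the flap side of the cooler; origin at the centre of its underside; not part of the job, leave it standing where it is
- timer: a flat bench timer, 60 x 70 x 20 mm, lying on the cover side of the cooler; origin at the centre of its underside; not part of the job, leave it standing where it is

How it is judged:
By the outcome, as a careful person would: the job done as asked, in the order asked, and still so for the second after the job is handed in, with the robot touching nothing.
It also fails if it takes over 61 s, if anything falls off the work surface, if the arm or the gripper's body presses on something with over 40 N, if the wrist force passes 120 N, or if a joint passes its speed limit or range.

## Robot

A 6-joint arm with a two-finger parallel gripper is mounted at the origin on the work surface. World frame = base frame: x ahead of the robot, y to its left, z up, the work surface at z = 0. Lengths are in mm, angles in rad, forces in N, time in s.
With the tool pointing down it reaches from about 275 to 775 mm from the base axis. Payload 14.6 kg.
Tool frame: the origin (TCP) lies at the very end of the fingers, on their centre line; the grasp point (between the pads) lies 19 mm behind it; z points along the fingers, y is the direction in which the jaws open and shut (so a half turn about z gives the same grasp; the last joint's range is limited). The gripper opens to 85 mm and grips with 20 to 120 N. Pads are 22 mm wide; open, the fingers measure 114 mm over their backs; the gripper's body (76 mm by 85 mm) begins 54 mm behind the grasp point. The pads swing forward as they close: fully open they stand 13 mm farther back than shut.
Start: joints at [-1.43, 0.263, -0.048, 1.259, 0, 1.415], TCP at [153.034, -502.204, 231.278] pointing down, gripper open.
Joint ranges: [-2.65, 2.65], [-0.89, 1.7], [-1.18, 1.37], [-2.13, 2.11], [-1.35, 1.29], [-3.14, 3.14]. Speed limits (rad/s): [1.89, 1.89, 2.57, 2.79, 3.14, 3.14].

## Interface

Orientations are given as a rotation vector (axis times angle).
In Python, from workcell import state, camera, get_calibration, job_done gives the robot as it stands.
- The arm moves only by the tool jog_arm, never from a script. Its argument "steps" is a list of rows, each a list of 7 numbers: the shift along the tool's x, y, z in cm, then the turn, a rotation vector about the tool's x, y, z in degrees, then the opening, from 0 (shut) to 1 (fully open). A call has 1 to 10 rows; each row shifts and turns the commanded pose from where the row before left it, along the tool's axes as they then stand; what a row does not reach is not made up. A row lasts 1/12 s, in which the tool goes at most 41.7 mm and 7.16 degrees, less where a joint would pass 70% of its speed; a pose out of reach is approached as far as the arm can. A call with a gripper value outside its range is refused whole. The fingers move at their own pace and stop on an object; "squeeze" is the grip in N (left out, the last holds). Time passes only in rows, so rows that do not move let the fingers close. It gives the time, the measured TCP pose, the force and the opening at its end, in the units of the state.
- state(): the state, without advancing time (a new reading comes with each control period).
- camera(name): name is "scene" or "top" or "wrist"; returns (picture, depth): 384x512x3 uint8, red, green, blue; 384x512 float32, mm along the optical axis (not along the pixel's ray), 0 where there is no reading.
- get_calibration(name): a dict with "camera_matrix" (3x3 intrinsics, pixels), "R" (3x3) and "t" (3): a world point X has camera coordinates R X + t. Camera axes: x right, y down, z forward; pixel columns grow to the right and rows downward; lengths in mm; the calibration is good to about 2 mm. A picture is of the moment at which its call begins: read the wrist's pose just before it. get_calibration takes no time and is no camera call; for the wrist camera it gives the pose at the moment of the call.
- job_done(): hands the job in, once; it reports no verdict.
The state is a dict: "time_s": time; "q": joint angles; "qd": joint speeds; "effort": joint torques, N m; "tool_pos": TCP position; "tool_rot": TCP orientation; "ft_force": force on the tool from outside, world axes, zero at the start; "ft_torque": the same for the moment, N m; "opening": finger opening in mm.
Only numpy, scipy, OpenCV 4.12 (cv2) and the standard library are available. Lean on these libraries where they do the work, as an engineer would, in place of code of your own. Each camera call takes 0.05 s, during which the arm holds its last target.

## Working session

There is one attempt and no reset: what is moved stays moved. The work goes in short steps, Python scripts to look and compute and a tool call to move; the robot and the scene stay as the last step left them, time stands still between calls to the robot, and variables do not carry over. Pictures are saved under pics/ and viewed, and the job is handed in when it is done.

Besides the shell and the picture viewer there is one more tool, called after "Call:" as name([rows], argument=value, ...), one row to a line, values as JSON. jog_arm: Moves the arm, as the interface text tells. Its arguments: {"type":"object","properties":{"steps":{"type":"array","items":{"type":"array","items":{"type":"number"}}},"squeeze":{"type":"number"}},"required":["steps"]}

```bash
mkdir -p pics; ls
python3 - <<'E'
from workcell import *
import cv2,numpy as np
for n in ("scene","top"):
    p,d=camera(n); cv2.imwrite(f"pics/{n}0.png",p[:,:,::-1]); np.savez(f"{n}0.npz",p=p,d=d)
    c=get_calibration(n); print(n,c)
s=state();print(s)
E
```

```text
pics
scene {'camera_matrix': array([[444.59479069,   0.        , 260.60397854],
       [  0.        , 444.59479069, 193.48836869],
       [  0.        ,   0.        ,   1.        ]]), 'R': array([[-0.27453868,  0.96155499,  0.00636487],
       [ 0.73119245,  0.2130563 , -0.64804677],
       [-0.62448868, -0.17325995, -0.76157395]]), 't': array([ 162.84991335, -390.44559588, 1620.26747219])}
top {'camera_matrix': array([[471.11700183,   0.        , 257.97638942],
       [  0.        , 471.11700183, 189.76634369],
       [  0.        ,   0.        ,   1.        ]]), 'R': array([[ 0.08951531, -0.99598401, -0.00169109],
       [-0.97065677, -0.08685827, -0.22423444],
       [ 0.22318703,  0.02171388, -0.97453376]]), 't': array([ -27.78763101,  643.20992854, 1077.12986184])}
{'time_s': 0.1, 'q': array([-1.43027563e+00,  2.63449738e-01, -4.88488746e-02,  1.25940223e+00,
        1.89613147e-05,  1.41549706e+00]), 'qd': array([-2.86679253e-06, -2.45894853e-03,  6.59266017e-04, -6.40176687e-04,
        7.37254333e-04, -1.00304296e-04]), 'effort': array([ 3.17923405e-03, -6.38578749e+01,  3.85062075e+01,  9.99175332e-03,
       -1.41955838e-04,  7.93637753e-06]), 'tool_pos': array([ 153.01716547, -501.95735555,  230.89535745]), 'tool_rot': array([-3.10639590e+00, -4.62847176e-01, -4.02706854e-05]), 'ft_force': array([-0.090762  ,  0.13923716,  0.7966719 ]), 'ft_torque': array([-0.00110243,  0.00206217,  0.01379636]), 'opening': 85.59846165179731}
```

View pics/scene0.png

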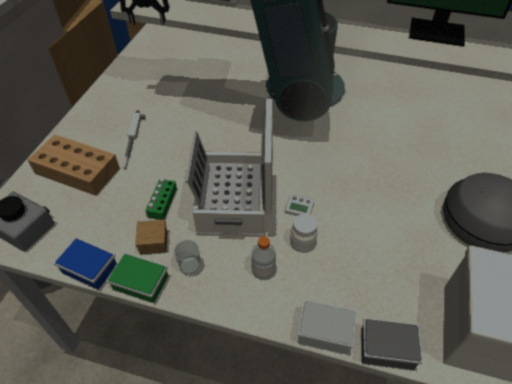

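View pics/top0.png

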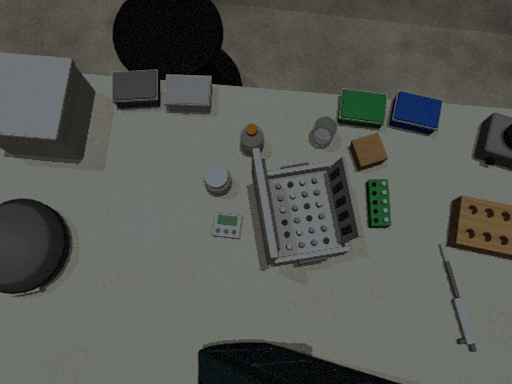

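The scene view shows the cooler at about (235,190), with the cover standing on its right and the flap on its left. In the top view the cooler is around (303,212), with the bottle near the cover's far end. Next I'll measure with depth.

```bash
cat > h.py <<'E'
import numpy as np,cv2
from workcell import *
def cloud(c,d):
    K=c["camera_matrix"];R=c["R"];t=np.array(c["t"])
    v,u=np.indices(d.shape)
    z=d.astype(float)
    P=np.stack([(u-K[0,2])/K[0,0]*z,(v-K[1,2])/K[1,1]*z,z],-1)
    W=(P-t)@R
    W[d<=0]=np.nan
    return W
def proj(c,X):
    P=np.asarray(X)@c["R"].T+c["t"]
    p=P@c["camera_matrix"].T
    return p[...,:2]/p[...,2:]
E
python3 - <<'E'
from h import *
for n in("top","scene"):
    z=np.load(n+"0.npz");c=get_calibration(n);W=cloud(c,z["d"])
    x0,x1,y0,y1=(200,420,80,280) if n=="top" else (120,340,80,290)
    im=cv2.resize(z["p"][y0:y1,x0:x1,::-1],None,fx=3.6 if n=="scene" else 3.6,fy=2.8 if n=="scene" else 3,interpolation=cv2.INTER_CUBIC)
    f=2.7
    im=cv2.resize(z["p"][y0:y1,x0:x1,::-1],None,fx=f,fy=f,interpolation=cv2.INTER_CUBIC)
    cv2.imwrite(f"pics/{n}crop.png",im)
    # table check
    tb=W[y0:y1,x0:x1].reshape(-1,3); tb=tb[~np.isnan(tb[:,0])]
    zz=tb[:,2]; print(n,np.median(zz[abs(zz)<10]),len(tb))
    # heights slices
    A=tb
    for lo,hi in((90,108),(150,175),(175,200),(200,230),(230,320)):
        q=A[(A[:,2]>lo)&(A[:,2]<hi)]
        if len(q): print(lo,hi,len(q),q[:,:2].min(0).round(),q[:,:2].max(0).round(),q[:,2].max().round())
E
```

```text
top 0.39769903060386924 43805
90 108 1229 [ 470. -194.] [795. 157.] 108.0
150 175 438 [ 464. -189.] [705.  48.] 175.0
175 200 644 [ 463. -198.] [708.  48.] 200.0
200 230 100 [ 464. -194.] [674.  48.] 230.0
230 320 1404 [464. -26.] [680.  47.] 293.0
scene -0.16570666308121088 46008
90 108 1266 [ 270. -183.] [806. 102.] 108.0
150 175 699 [ 217. -189.] [708. 122.] 175.0
175 200 855 [ 205. -200.] [710. 120.] 200.0
200 230 634 [238. -58.] [684. 114.] 230.0
230 320 804 [268. -26.] [686. 104.] 292.0
```

Run:
```python
from h import *
z=np.load("top0.npz");W=cloud(get_calibration("top"),z["d"])
H=W[...,2]
im=np.nan_to_num(np.clip(H,0,300)*0.85).astype(np.uint8)[80:280,200:420]
cv2.imwrite("pics/topH.png",cv2.resize(cv2.applyColorMap(im,cv2.COLORMAP_JET),None,fx=2.7,fy=2.7,interpolation=cv2.INTER_NEAREST))
```

```text
(no output)
```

View pics/topcrop.png

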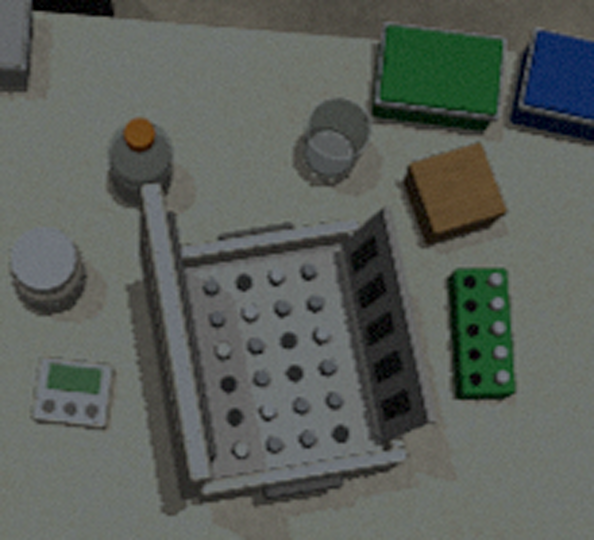

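View pics/scenecrop.png

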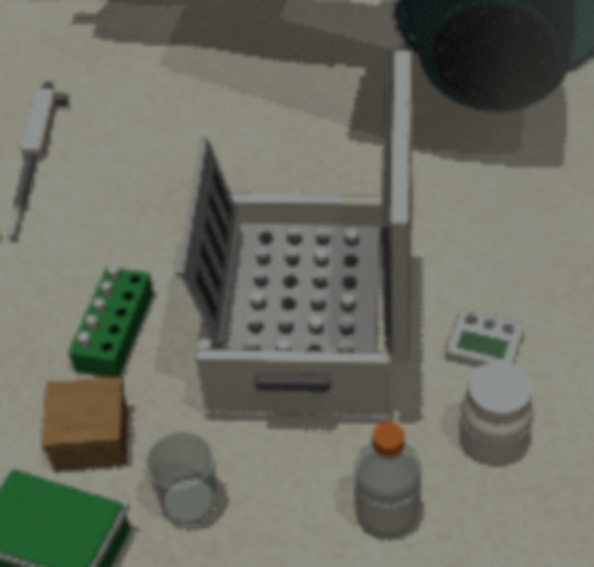

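View pics/topH.png

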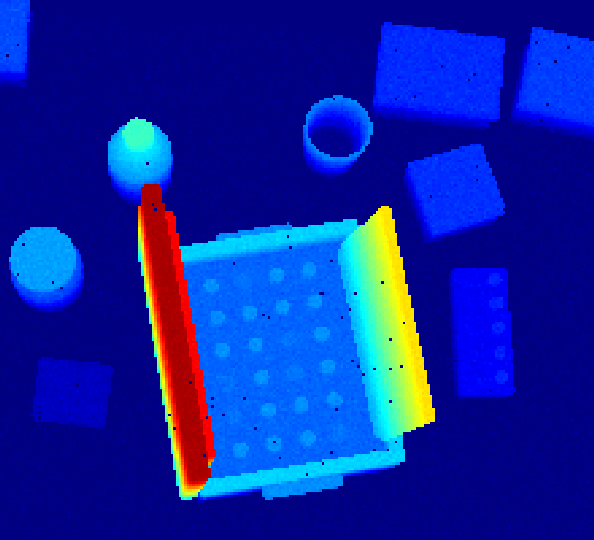

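The cooler is turned slightly. The cover stands near upright at left, crop (175,340), and the flap leans outward at right, crop (390,320). I'll fit the geometry.

Run:
```python
from h import *
z=np.load("top0.npz");W=cloud(get_calibration("top"),z["d"])[80:280,200:420].reshape(-1,3)
z2=np.load("scene0.npz");W2=cloud(get_calibration("scene"),z2["d"])[80:290,120:340].reshape(-1,3)
def rect(q): 
    r=cv2.minAreaRect(q[:,:2].astype(np.float32)); return r, cv2.boxPoints(r).round(1).tolist()
W=W[~np.isnan(W[:,0])];W2=W2[~np.isnan(W2[:,0])]
for n,w in(("top",W),("scene",W2)):
    inb=(w[:,0]>440)&(w[:,0]<730)&(w[:,1]>-230)&(w[:,1]<80)
    w=w[inb]
    c=w[(w[:,2]>270)]; print(n,"covertop",len(c),rect(c),np.percentile(c[:,2],95))
    f=w[(w[:,2]>110)&(w[:,1]<-80)]; print("flap",len(f),f[:,2].max())
    # plane
    m=f.mean(0);u,s,vt=np.linalg.svd(f-m,full_matrices=False);print(" mean",m.round(1)," n",vt[2].round(3)," rms",(s[2]/len(f)**.5).round(2)); 
    ft=f[f[:,2]>185]; print(" top edge",rect(ft),ft[:,2].max())
    r=w[(w[:,2]>94)&(w[:,2]<104)&(w[:,1]<10)]; print(" rim",len(r),rect(r))
    lo=w[(w[:,2]>25)&(w[:,2]<90)]
    cv=w[(w[:,2]>130)&(w[:,2]<265)&(w[:,1]>-50)&(w[:,0]<670)]
    if len(cv)>50:
        for it in range(3):
            m=cv.mean(0);u,s,vt=np.linalg.svd(cv-m,full_matrices=False)
            e=(cv-m)@vt[2]; cv=cv[abs(e)<2.5*e.std()]
        print(" coverplane",len(cv),m.round(1),vt[2].round(3),(s[2]/len(cv)**.5).round(2))
```

```text
top covertop 948 (((572.5513916015625, 11.343177795410156), (222.34140014648438, 16.399370193481445), 14.527190208435059), [[462.8999938964844, -8.600000381469727], [467.0, -24.5], [682.2000122070312, 31.299999237060547], [678.0999755859375, 47.20000076293945]]) 290.63167781111383
flap 1493 201.44134407552318
 mean [ 617.1 -165.2  161.9]  n [-0.243  0.944  0.224]  rms 1.55
 top edge (((621.3585205078125, -172.93504333496094), (180.1513214111328, 11.442482948303223), 14.080659866333008), [[532.5999755859375, -189.3000030517578], [535.4000244140625, -200.39999389648438], [710.0999755859375, -156.60000610351562], [707.2999877929688, -145.5]]) 201.44134407552318
 rim 862 (((597.9810791015625, -82.10044860839844), (221.401611328125, 178.0003204345703), 14.318689346313477), [[468.70001220703125, -23.200000762939453], [512.7000122070312, -195.6999969482422], [727.2999877929688, -141.0], [683.2000122070312, 31.5]])
 coverplane 568 [560.   11.  225.2] [-0.251  0.952  0.174] 7.9
scene covertop 476 (((576.9332275390625, 10.701740264892578), (223.59979248046875, 15.833840370178223), 15.138153076
[... 181 characters left out ...]
flap 871 199.58502730423544
 mean [ 628.  -163.1  160.5]  n [ 0.243 -0.944 -0.224]  rms 1.53
 top edge (((623.0137329101562, -173.3123779296875), (181.88258361816406, 10.223109245300293), 14.879866600036621), [[533.7999877929688, -191.6999969482422], [536.4000244140625, -201.60000610351562], [712.2000122070312, -154.89999389648438], [709.5999755859375, -145.0]]) 199.58502730423544
 rim 649 (((600.4007568359375, -85.6200180053711), (223.0618896484375, 171.64779663085938), 14.61767578125), [[470.79998779296875, -30.700000762939453], [514.0999755859375, -196.8000030517578], [730.0, -140.5], [686.7000122070312, 25.600000381469727]])
 coverplane 265 [608.9  11.2 229. ] [-0.183  0.977  0.109] 5.09
```

```bash
cat >> h.py <<'E'
from scipy.spatial.transform import Rotation as Ro
C=np.array([598.7,-81.4,0]);YAW=np.radians(14.4)
L=np.array([[np.cos(YAW),np.sin(YAW),0],[-np.sin(YAW),np.cos(YAW),0],[0,0,1]])  # world->local
def loc(p): return L@(np.asarray(p)-C)
def rep():
    s=state();R=Ro.from_rotvec(s["tool_rot"]).as_matrix()
    print("t",round(s["time_s"],2),"loc",loc(s["tool_pos"]).round(1),"F",(L@s["ft_force"]).round(1),"op",round(s["opening"],1))
    print("tool axes in local (cols x,y,z)\n",(L@R).round(3),"q",s["q"].round(2))
    return s,R
def shift(target): # local target -> cm in tool axes
    s,R=rep(); w=L.T@np.asarray(target)+C
    print("shift cm",(R.T@(w-s["tool_pos"])/10).round(2),"dist",np.linalg.norm(w-s["tool_pos"]))
E
python3 - <<'E'
from h import *
shift([0,-150,231])
c=get_calibration("wrist");s=state();R=Ro.from_rotvec(s["tool_rot"]).as_matrix()
print("cam in tool",R.T@(-c["R"].T@c["t"]-s["tool_pos"]))
z=np.load("top0.npz");W=cloud(get_calibration("top"),z["d"])
m=(z["p"][...,1].astype(int)>z["p"][...,0]+30)&(W[...,2]>20)&(W[...,0]<730)
q=W[m];print("rack local",np.percentile((q-C)@L.T,[2,98],axis=0).round())
E
```

```text
t 0.1 loc [-536.3 -296.5  230.9] F [-0.1  0.2  0.8] op 85.6
tool axes in local (cols x,y,z)
 [[ 0.999  0.044  0.   ]
 [ 0.044 -0.999  0.001]
 [ 0.    -0.001 -1.   ]] q [-1.43  0.26 -0.05  1.26  0.    1.42]
shift cm [ 5.423e+01 -1.225e+01  1.000e-02] dist 555.9220282902487
cam in tool [ 7.59742301e+01  2.87454966e-02 -1.42619930e+02]
rack local [[ -58. -226.   21.]
 [  55.  172.   40.]]
```

Call:
jog_arm([
  [3.5,-0.8,0,0,0,2.5,0],
  [3.5,-0.8,0,0,0,0,0],
  [3.5,-0.8,0,0,0,0,0],
  [3.5,-0.8,0,0,0,0,0],
  [3.5,-0.8,0,0,0,0,0],
  [3.5,-0.8,0,0,0,0,0],
  [3.5,-0.8,0,0,0,0,0],
  [3.5,-0.8,0,0,0,0,0],
  [3.5,-0.8,0,0,0,0,0],
  [3.5,-0.8,0,0,0,0,0],
], squeeze=20)

```text
time_s: 0.93
tool_pos: [472.7, -334.7, 231.1]
tool_rot: [-3.116, -0.395, 0.0]
ft_force: [0.7, -1.6, -0.4]
opening: -0.1
```

```bash
python3 -c "
from h import *
shift([0,-150,231])"
```

```text
t 0.93 loc [-185.1 -214.   231.1] F [ 0.3 -1.7 -0.4] op -0.1
tool axes in local (cols x,y,z)
 [[ 1.     0.001 -0.   ]
 [ 0.001 -1.     0.   ]
 [-0.    -0.    -1.   ]] q [-0.76  0.36  0.09  1.3  -0.    2.13]
shift cm [ 1.851e+01 -6.390e+00  1.000e-02] dist 195.85284127215172
```

Call:
jog_arm([
  [3.1,-0.9,0,0,0,0,0],
  [3.1,-0.9,0,0,0,0,0],
  [3.1,-0.9,0,0,0,0,0],
  [3.1,-0.9,0,0,0,0,0],
  [3.1,-0.9,0.5,0,0,0,0],
  [3.0,-0.9,1.0,0,0,0,0],
  [0,0,2.5,0,0,0,0],
  [0,0,2.6,0,0,0,0],
  [0,0,0,0,0,0,0],
])

```text
time_s: 1.68
tool_pos: [635.4, -236.1, 160.1]
tool_rot: [-3.112, -0.396, 0.01]
ft_force: [-1.7, 0.5, -0.3]
opening: -0.0
```

```bash
python3 -c "
from h import *
rep()
p,d=camera('scene');cv2.imwrite('pics/s1.png',cv2.resize(p[20:300,80:380,::-1],None,fx=2,fy=2))"
```

```text
t 1.68 loc [  -2.9 -159.   160.1] F [-1.6  0.9 -0.3] op -0.0
tool axes in local (cols x,y,z)
 [[ 1.     0.002 -0.006]
 [ 0.002 -1.     0.005]
 [-0.006 -0.005 -1.   ]] q [-0.48  0.56  0.24  1.26 -0.    2.41]
```

View pics/s1.png

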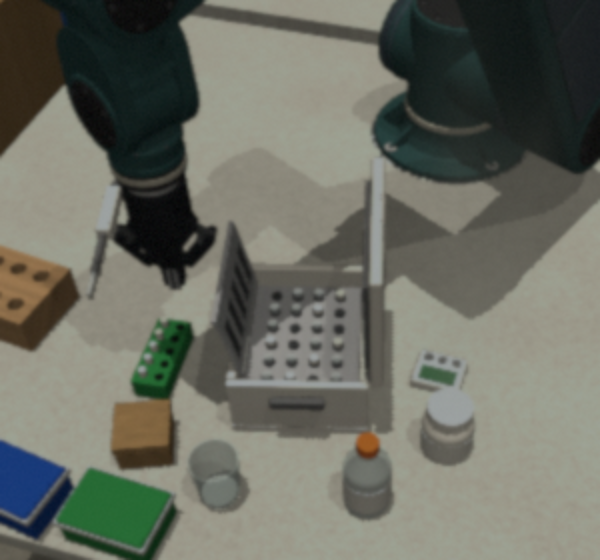

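Call:
jog_arm([
  [0,-1.5,-0.3,0,0,0,0],
  [0,-1.5,-0.3,0,0,0,0],
  [0,-1.2,0,0,0,0,0],
  [0,-1.0,0,0,0,0,0],
  [0,-0.6,0,0,0,0,0],
  [0,-0.6,0,0,0,0,0],
  [0,-0.6,0,0,0,0,0],
  [0,-0.6,0,0,0,0,0],
  [0,-0.6,0.0,0,0,0,0],
  [0,-0.6,0.1,0,0,0,0],
])

```text
time_s: 2.57
tool_pos: [614.9, -152.0, 170.3]
tool_rot: [3.117, 0.395, 0.0]
ft_force: [0.4, -0.5, 0.3]
opening: 0.3
```

```bash
python3 -c "
from h import *
rep()
p,d=camera('scene');cv2.imwrite('pics/s2.png',cv2.resize(p[20:300,80:380,::-1],None,fx=2,fy=2))"
```

```text
t 2.57 loc [ -1.9 -72.4 170.3] F [ 0.2 -0.6  0.3] op 0.3
tool axes in local (cols x,y,z)
 [[ 1.     0.001  0.   ]
 [ 0.001 -1.    -0.   ]
 [ 0.     0.    -1.   ]] q [-0.37  0.47  0.11  1.21 -0.    2.52]
```

View pics/s2.png

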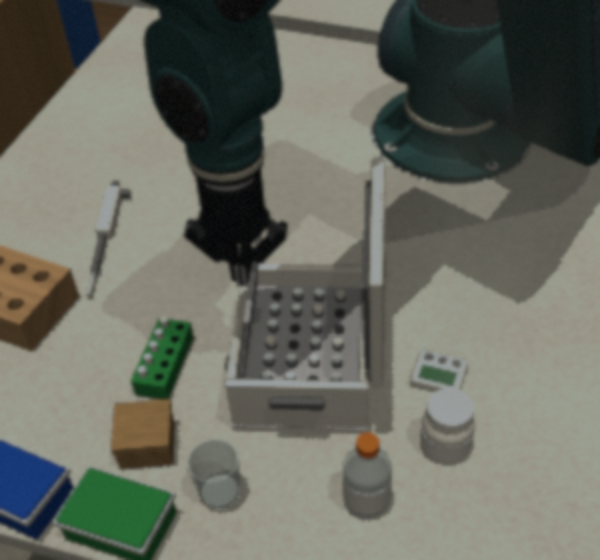

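The flap now leans inward at about (245,290), and the fingers are behind it. I'll continue along the arc.

Call:
jog_arm([
  [0,-0.5,0.4,0,0,0,0],
  [0,-0.7,0.3,0,0,0,0],
  [0,-0.7,0.3,0,0,0,0],
  [0,-0.7,0.4,0,0,0,0],
  [0,-0.6,0.5,0,0,0,0],
  [0,-0.6,0.5,0,0,0,0],
  [0,-0.6,0.5,0,0,0,0],
  [0,-0.4,0.6,0,0,0,0],
  [0,-0.4,0.6,0,0,0,0],
  [0,-0.3,0.6,0,0,0,0],
])

```text
time_s: 3.45
tool_pos: [601.1, -98.6, 122.6]
tool_rot: [-3.116, -0.395, 0.0]
ft_force: [-0.1, 0.2, 0.2]
opening: -0.2
```

```bash
python3 -c "
from h import *
rep()"
```

```text
t 3.45 loc [ -2.  -17.2 122.6] F [-0.1  0.2  0.2] op -0.2
tool axes in local (cols x,y,z)
 [[ 1.     0.001 -0.   ]
 [ 0.001 -1.     0.   ]
 [-0.    -0.    -1.   ]] q [-0.3   0.46 -0.05  1.07  0.    2.59]
```

Call:
jog_arm([
  [0,-0.2,0.6,0,0,0,0],
  [0,-0.2,0.6,0,0,0,0],
  [0,-0.2,0.5,0,0,0,0],
  [0,-0.1,0.5,0,0,0,0],
  [0,-0.1,0.4,0,0,0,0],
  [0,0,0.3,0,0,0,0],
  [0,0,0.2,0,0,0,0],
  [0,0,0,0,0,0,0],
])

```text
time_s: 4.12
tool_pos: [599.1, -91.4, 91.9]
tool_rot: [-3.116, -0.395, 0.001]
ft_force: [0.0, -0.2, -0.0]
opening: 0.5
```

```bash
python3 -c "
from h import *
rep()
p,d=camera('scene');cv2.imwrite('pics/s3.png',cv2.resize(p[20:300,80:380,::-1],None,fx=2,fy=2))"
```

```text
t 4.12 loc [-2.1 -9.8 91.9] F [-0.  -0.2 -0. ] op 0.5
tool axes in local (cols x,y,z)
 [[ 1.     0.001 -0.   ]
 [ 0.001 -1.     0.   ]
 [-0.    -0.    -1.   ]] q [-0.29  0.47 -0.11  0.99  0.    2.6 ]
```

View pics/s3.png

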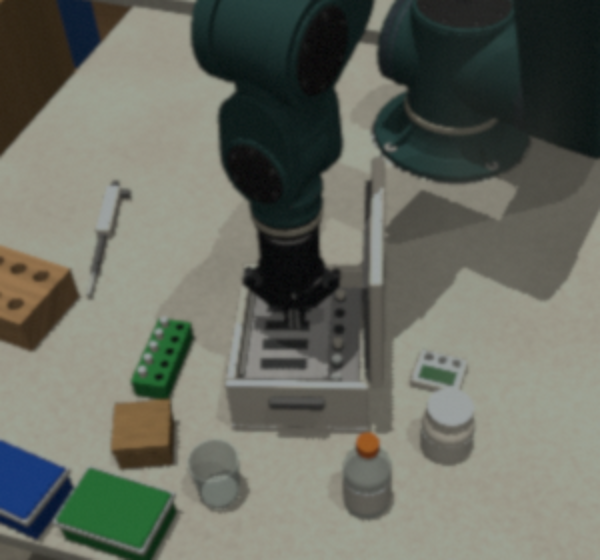

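Call:
jog_arm([
  [0,0,0.1,0,0,0,0],
  [0,0,0.1,0,0,0,0],
  [0,0,0.1,0,0,0,0],
  [0,0,0,0,0,0,0],
])

```text
time_s: 4.5
tool_pos: [599.5, -91.4, 90.0]
tool_rot: [3.116, 0.395, 0.001]
ft_force: [-1.3, 0.2, 6.1]
opening: -0.0
```

Call:
jog_arm([
  [0,0,0.1,0,0,0,0],
  [0,0,0,0,0,0,0],
  [0,0,0,0,0,0,0],
])

```text
time_s: 4.75
tool_pos: [599.6, -91.4, 89.8]
tool_rot: [3.116, 0.395, 0.003]
ft_force: [-6.3, 1.6, 19.6]
opening: 0.1
```

Call:
jog_arm([
  [0,0,-0.5,0,0,0,0],
  [0,0,-1.5,0,0,0,0],
  [0,0,-3,0,0,0,0],
  [0,0,-3.5,0,0,0,0],
  [0,0,-3.5,0,0,0,0],
  [0,0,-3.5,0,0,0,0],
  [0,0,-3.5,0,0,0,0],
  [0,0,-3.5,0,0,0,0],
  [0,0,-3,0,0,0,0],
  [0,0,0,0,0,0,0],
])

```text
time_s: 5.58
tool_pos: [600.2, -91.6, 349.0]
tool_rot: [3.114, 0.395, 0.011]
ft_force: [0.3, 0.1, -0.1]
opening: 0.1
```

```bash
python3 -c "
from h import *
rep()
for n in ('top','scene'):
    p,d=camera(n);W=cloud(get_calibration(n),d);X=(W-C)@L.T
    cv2.imwrite(f'pics/{n}4.png',cv2.resize(p[60:300,160:440,::-1] if n=='top' else p[20:300,80:380,::-1],None,fx=2,fy=2))
    m=(abs(X[...,0])<85)&(X[...,1]>-65)&(X[...,1]<30)&(X[...,2]>70)&(X[...,2]<110)
    q=X[m];A=np.c_[q[:,:2],np.ones(len(q))];print(n,len(q),np.linalg.lstsq(A,q[:,2],rcond=None)[0])
"
```

```text
t 5.58 loc [ -1.1 -10.3 349. ] F [ 0.3 -0.  -0.1] op 0.1
tool axes in local (cols x,y,z)
 [[ 1.     0.001  0.007]
 [ 0.001 -1.    -0.004]
 [ 0.007  0.004 -1.   ]] q [-0.29  0.41  0.5   1.65  0.    2.6 ]
top 0 [0. 0. 0.]
scene 1685 [-7.54206474e-04 -1.35858091e-03  8.97547102e+01]
```

View pics/scene4.png

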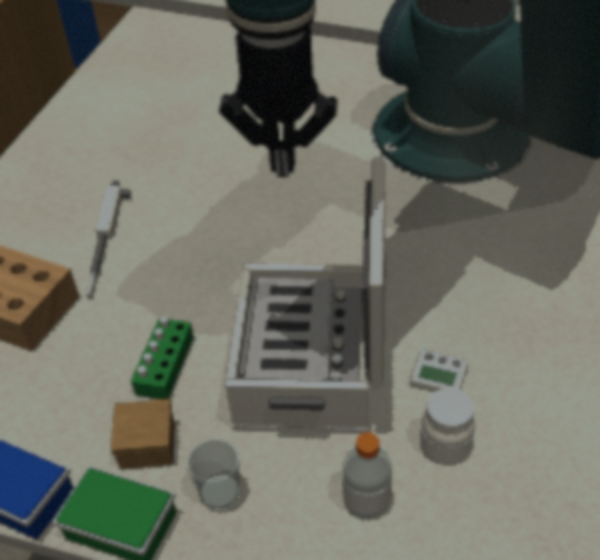

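View pics/top4.png

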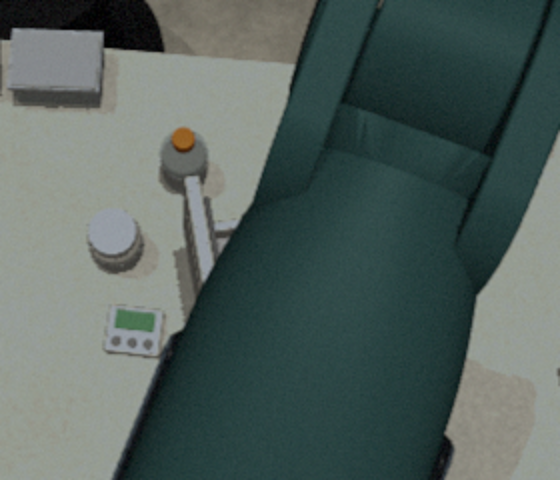

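The flap is flat (plane slope about 0.001, top at 89.8 mm), and nothing else has moved. Next I go over the cover to its outer side.

Call:
jog_arm([
  [0,-2.0,0,0,0,0,0],
  [0,-2.8,0,0,0,0,0],
  [0,-2.8,0,0,0,0,0],
  [0,-2.8,0,0,0,0,0],
  [0,-2.8,0,0,0,0,0],
  [0,-2.8,0,0,0,0,0],
  [0,-1.6,0,0,0,0,0],
  [0,0,0,0,0,0,0],
  [0,0,0,0,0,0,0],
])

```text
time_s: 6.43
tool_pos: [554.9, 79.5, 342.5]
tool_rot: [3.116, 0.397, -0.002]
ft_force: [0.6, -0.1, -0.6]
opening: 0.3
```

```bash
python3 -c "
from h import *
shift([0,165,256])
p,d=camera('scene');cv2.imwrite('pics/s5.png',cv2.resize(p[20:300,80:380,::-1],None,fx=2,fy=2))"
```

```text
t 6.43 loc [ -2.4 166.7 342.5] F [ 0.5 -0.3 -0.6] op 0.3
tool axes in local (cols x,y,z)
 [[ 1.     0.002 -0.001]
 [ 0.002 -1.     0.   ]
 [-0.001 -0.    -1.   ]] q [-0.    0.33  0.34  1.59 -0.    2.89]
shift cm [0.25 0.18 8.65] dist 86.50512912672832
```

View pics/s5.png

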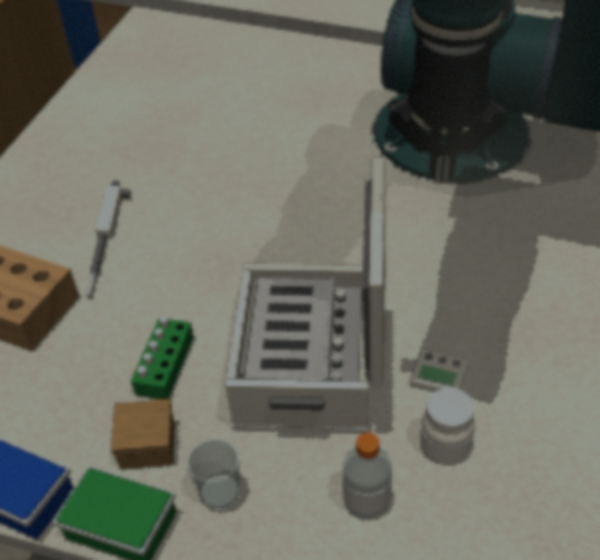

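Call:
jog_arm([
  [0,0,2.5,0,0,0,0],
  [0,0,2.8,0,0,0,0],
  [0,0,2.3,0,0,0,0],
  [0,-1.0,0.8,0,0,0,0],
  [0,-1.2,0,0,0,0,0],
  [0,-1.0,0,0,0,0,0],
  [0,-0.6,0,0,0,0,0],
  [0,0,0,0,0,0,0],
])

```text
time_s: 7.15
tool_pos: [546.0, 117.4, 260.7]
tool_rot: [-3.116, -0.398, -0.003]
ft_force: [-0.7, 0.1, -0.4]
opening: 0.3
```

```bash
python3 -c "
from h import *
rep()"
```

```text
t 7.15 loc [ -1.6 205.6 260.7] F [-0.6  0.3 -0.4] op 0.3
tool axes in local (cols x,y,z)
 [[ 1.     0.002  0.002]
 [ 0.002 -1.    -0.   ]
 [ 0.002  0.    -1.   ]] q [0.07 0.31 0.1  1.36 0.   2.95]
```

I used the wrong sign and backed away from the cover; nothing was touched. Now I'll approach it with +tool y.

Call:
jog_arm([
  [0,1.5,0.1,0,0,0,0],
  [0,2.0,0.1,0,0,0,0],
  [0,2.0,0.1,0,0,0,0],
  [0,1.3,0,0,0,0,0],
  [0,0.6,0,0,0,0,0],
  [0,0.3,0,0,0,0,0],
  [0,0.3,0,0,0,0,0],
  [0,0.3,0,0,0,0,0],
  [0,0,0,0,0,0,0],
])

```text
time_s: 7.9
tool_pos: [566.6, 35.6, 256.4]
tool_rot: [3.117, 0.396, 0.0]
ft_force: [1.1, -0.4, -0.6]
opening: -0.0
```

```bash
python3 -c "
from h import *
rep()
p,d=camera('scene');cv2.imwrite('pics/s6.png',cv2.resize(p[20:300,80:380,::-1],None,fx=2,fy=2))"
```

```text
t 7.9 loc [ -1.9 121.3 256.4] F [ 0.9 -0.6 -0.6] op -0.0
tool axes in local (cols x,y,z)
 [[ 1.     0.001  0.   ]
 [ 0.001 -1.    -0.   ]
 [ 0.     0.    -1.   ]] q [-0.08  0.33  0.12  1.36 -0.    2.81]
```

View pics/s6.png

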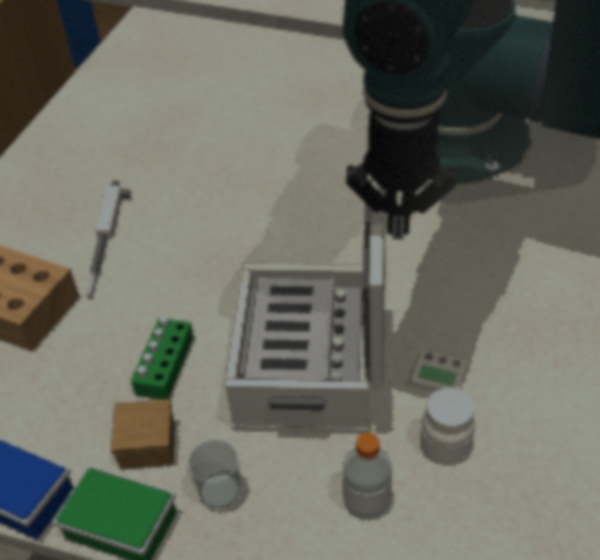

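Call:
jog_arm([
  [0,0.3,0,0,0,0,0],
  [0,0.4,-0.1,0,0,0,0],
  [0,0.5,0,0,0,0,0],
  [0,0.5,0,0,0,0,0],
  [0,0.5,0,0,0,0,0],
  [0,0.5,0.1,0,0,0,0],
  [0,0.5,0.1,0,0,0,0],
  [0,0.5,0.1,0,0,0,0],
  [0,0.5,0.1,0,0,0,0],
  [0,0.5,0.1,0,0,0,0],
])

```text
time_s: 8.78
tool_pos: [578.5, -10.6, 252.2]
tool_rot: [3.117, 0.395, 0.0]
ft_force: [-0.4, 2.0, 2.7]
opening: 0.0
```

```bash
python3 -c "
from h import *
rep()
p,d=camera('scene');cv2.imwrite('pics/s7.png',cv2.resize(p[20:300,80:380,::-1],None,fx=2,fy=2))"
```

```text
t 8.78 loc [ -2.   73.6 252.2] F [0.1 2.1 2.7] op 0.0
tool axes in local (cols x,y,z)
 [[ 1.     0.001  0.   ]
 [ 0.001 -1.    -0.   ]
 [ 0.     0.    -1.   ]] q [-0.16  0.35  0.14  1.36 -0.    2.73]
```

View pics/s7.png

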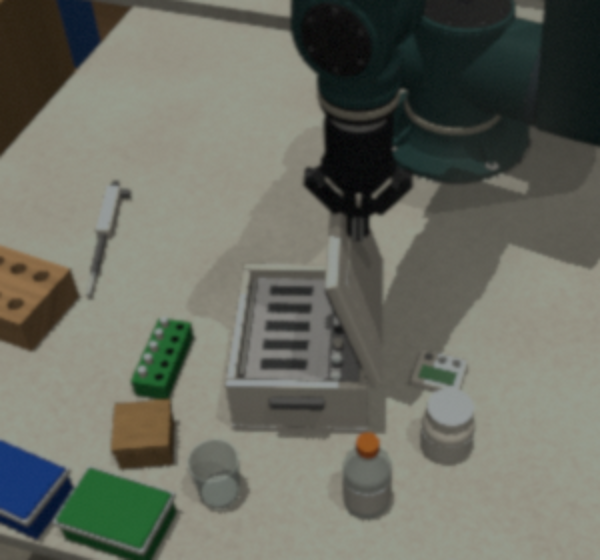

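The cover is leaning inward at about (355,290), with about 3 N on the tool and the cooler in place. Continuing.

Call:
jog_arm([
  [0,0.6,0.1,0,0,0,0],
  [0,0.6,0.15,0,0,0,0],
  [0,0.6,0.15,0,0,0,0],
  [0,0.6,0.2,0,0,0,0],
  [0,0.6,0.2,0,0,0,0],
  [0,0.6,0.25,0,0,0,0],
  [0,0.6,0.3,0,0,0,0],
  [0,0.6,0.35,0,0,0,0],
  [0,0.6,0.4,0,0,0,0],
  [0,0.5,0.4,0,0,0,0],
])

```text
time_s: 9.67
tool_pos: [593.3, -68.0, 227.0]
tool_rot: [3.116, 0.395, 0.001]
ft_force: [0.2, 0.1, 2.4]
opening: -0.3
```

```bash
python3 -c "
from h import *
rep()"
```

```text
t 9.67 loc [ -1.9  14.3 227. ] F [0.2 0.1 2.4] op -0.3
tool axes in local (cols x,y,z)
 [[ 1.     0.001  0.   ]
 [ 0.001 -1.    -0.   ]
 [ 0.     0.    -1.   ]] q [-0.25  0.39  0.13  1.31 -0.    2.64]
```

Next: to (-10.8, 204), then (-28.8, 179).

Call:
jog_arm([
  [0,0.5,0.4,0,0,0,0],
  [0,0.5,0.45,0,0,0,0],
  [0,0.5,0.45,0,0,0,0],
  [0,0.5,0.45,0,0,0,0],
  [0,0.4,0.45,0,0,0,0],
  [0,0.4,0.5,0,0,0,0],
  [0,0.35,0.5,0,0,0,0],
  [0,0.35,0.5,0,0,0,0],
  [0,0.3,0.5,0,0,0,0],
  [0,0.3,0.5,0,0,0,0],
])

```text
time_s: 10.5
tool_pos: [603.3, -107.1, 179.7]
tool_rot: [-3.117, -0.395, 0.0]
ft_force: [-0.5, -0.2, 1.6]
opening: -0.3
```

```bash
python3 -c "
from h import *
rep()
p,d=camera('scene');cv2.imwrite('pics/s8.png',cv2.resize(p[20:300,80:380,::-1],None,fx=2,fy=2))"
```

```text
t 10.5 loc [ -2.  -26.  179.7] F [-0.6 -0.   1.6] op -0.3
tool axes in local (cols x,y,z)
 [[ 1.     0.001 -0.   ]
 [ 0.001 -1.     0.   ]
 [-0.    -0.    -1.   ]] q [-0.31  0.43  0.07  1.21 -0.    2.58]
```

View pics/s8.png

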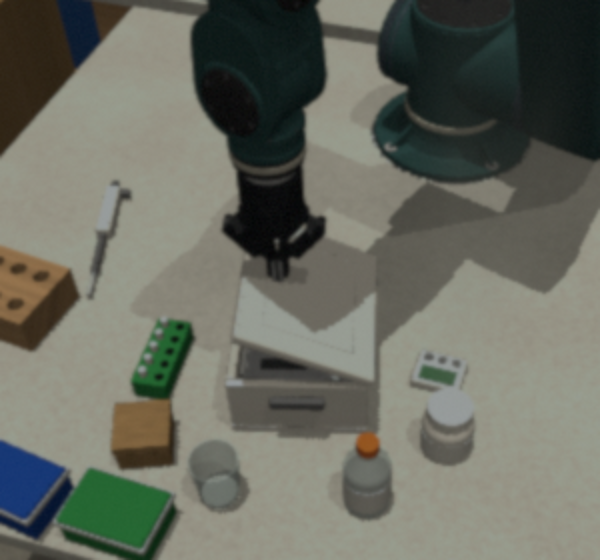

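The cover is about 0.4 rad open. I'll slow down for the rest.

Call:
jog_arm([
  [0,0.2,0.4,0,0,0,0],
  [0,0.2,0.4,0,0,0,0],
  [0,0.2,0.4,0,0,0,0],
  [0,0.2,0.4,0,0,0,0],
  [0,0.2,0.4,0,0,0,0],
  [0,0.1,0.4,0,0,0,0],
  [0,0.1,0.4,0,0,0,0],
  [0,0.1,0.4,0,0,0,0],
  [0,0.1,0.3,0,0,0,0],
  [0,0.1,0.3,0,0,0,0],
])

```text
time_s: 11.38
tool_pos: [607.0, -121.4, 141.9]
tool_rot: [-3.116, -0.395, 0.0]
ft_force: [0.1, 0.4, 1.0]
opening: 0.0
```

Call:
jog_arm([
  [0,0.1,0.25,0,0,0,0],
  [0,0.1,0.25,0,0,0,0],
  [0,0.1,0.2,0,0,0,0],
  [0,0.05,0.2,0,0,0,0],
  [0,0.05,0.2,0,0,0,0],
  [0,0,0.2,0,0,0,0],
  [0,0,0.15,0,0,0,0],
  [0,0,0.15,0,0,0,0],
  [0,0,0.1,0,0,0,0],
  [0,0,0,0,0,0,0],
])

```text
time_s: 12.22
tool_pos: [607.9, -125.2, 125.0]
tool_rot: [-3.116, -0.395, 0.0]
ft_force: [0.1, 0.6, 0.1]
opening: 0.3
```

Call:
jog_arm([
  [0,0,0.1,0,0,0,0],
  [0,0,0.1,0,0,0,0],
  [0,0,0.1,0,0,0,0],
  [0,0,0.1,0,0,0,0],
  [0,0,0.1,0,0,0,0],
  [0,0,0,0,0,0,0],
  [0,0,0,0,0,0,0],
])

```text
time_s: 12.8
tool_pos: [607.9, -125.2, 120.2]
tool_rot: [-3.116, -0.395, 0.0]
ft_force: [0.6, 0.6, -0.6]
opening: 0.1
```

```bash
python3 -c "
from h import *
rep()
p,d=camera('scene');cv2.imwrite('pics/s9.png',cv2.resize(p[20:300,80:380,::-1],None,fx=2,fy=2))
X=(cloud(get_calibration('scene'),d)-C)@L.T
m=(abs(X[...,0]-20)<85)&(X[...,1]>-80)&(X[...,1]<80)&(X[...,2]>100)&(X[...,2]<140)
q=X[m]
for _ in range(3):
    A=np.c_[q[:,:2],np.ones(len(q))];k=np.linalg.lstsq(A,q[:,2],rcond=None)[0];e=q[:,2]-A@k;q=q[abs(e)<2.5*e.std()]
print(len(q),k,e.std())"
```

```text
t 12.8 loc [ -2.  -44.7 120.2] F [ 0.7  0.4 -0.6] op 0.1
tool axes in local (cols x,y,z)
 [[ 1.     0.001 -0.   ]
 [ 0.001 -1.     0.   ]
 [-0.    -0.    -1.   ]] q [-0.33  0.48 -0.02  1.07  0.    2.56]
2644 [-3.97775426e-03 -7.99509095e-03  1.19974830e+02] 1.6269306317859213
```

View pics/s9.png

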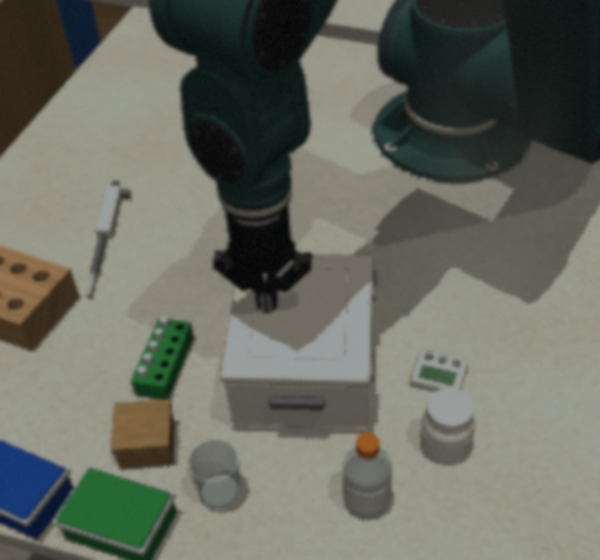

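Call:
jog_arm([
  [0,0,0.05,0,0,0,0],
  [0,0,0.05,0,0,0,0],
  [0,0,0.05,0,0,0,0],
  [0,0,0.05,0,0,0,0],
  [0,0,0,0,0,0,0],
])

```text
time_s: 13.27
tool_pos: [608.1, -125.3, 118.9]
tool_rot: [3.116, 0.395, 0.001]
ft_force: [-2.1, 1.1, 9.1]
opening: -0.3
```

Call:
jog_arm([
  [0,0,0.05,0,0,0,0],
  [0,0,0.05,0,0,0,0],
  [0,0,0,0,0,0,0],
  [0,0,0,0,0,0,0],
])

```text
time_s: 13.6
tool_pos: [608.1, -125.3, 118.9]
tool_rot: [3.116, 0.395, 0.002]
ft_force: [-6.0, 1.6, 20.0]
opening: -0.2
```

A hard stop at z = 118.9, so the cover is fully seated. Now I'll retreat and check.

Call:
jog_arm([
  [0,0,-0.3,0,0,0,0],
  [0,0,-1,0,0,0,0],
  [0,0,-2.5,0,0,0,0],
  [0,0,-3,0,0,0,0],
  [-2,1,-3,0,0,0,0],
  [-3,2,-2,0,0,0,0],
  [-3.2,2,0,0,0,0,0],
  [-3.2,2,0,0,0,0,0],
  [-3.2,2,0,0,0,0,0],
  [-3.2,2,0,0,0,0,0],
])

```text
time_s: 14.43
tool_pos: [461.7, -277.1, 236.0]
tool_rot: [3.116, 0.396, 0.001]
ft_force: [0.7, -1.4, -1.1]
opening: -0.1
```

Call:
jog_arm([
  [-3.2,2,0,0,0,0,0],
  [-3.2,2,0,0,0,0,0],
  [-3.2,2,0,0,0,0,0],
  [-3.2,2,0,0,0,0,0],
  [-3,1,0,0,0,0,0],
  [-2,1,0,0,0,0,0],
  [0,0,0,0,0,0,0],
  [0,0,0,0,0,0,0],
])

```text
time_s: 15.1
tool_pos: [314.9, -418.0, 235.7]
tool_rot: [3.117, 0.392, 0.0]
ft_force: [0.6, 0.5, -0.3]
opening: 0.0
```

```bash
python3 -c "
from h import *
rep()
for n in ('scene','top'):
    p,d=camera(n);cv2.imwrite(f'pics/{n}10.png',cv2.resize(p[20:300,80:380,::-1] if n=='scene' else p[60:300,160:440,::-1],None,fx=2,fy=2))
    X=(cloud(get_calibration(n),d)-C)@L.T
    m=(abs(X[...,0])<105)&(abs(X[...,1])<85)&(X[...,2]>100)&(X[...,2]<140)
    q=X[m];A=np.c_[q[:,:2],np.ones(len(q))];k=np.linalg.lstsq(A,q[:,2],rcond=None)[0];print(n,len(q),k)
    m=(abs(X[...,0])<130)&(abs(X[...,1])<130)&(X[...,2]>112)&(X[...,2]<125)
    print(cv2.minAreaRect(X[m][:,:2].astype(np.float32)))
    # others: pixel change vs start
    z=np.load(n+'0.npz')
    df=np.abs(p.astype(int)-z['p']).max(-1); cv2.imwrite(f'pics/{n}diff.png',cv2.resize(np.clip(df*3,0,255).astype(np.uint8),None,fx=1.5,fy=1.5))
"
```

```text
t 15.1 loc [-358.6 -255.5  235.7] F [ 0.7  0.3 -0.3] op 0.0
tool axes in local (cols x,y,z)
 [[ 1.    -0.001  0.   ]
 [-0.001 -1.    -0.   ]
 [ 0.     0.    -1.   ]] q [-1.08  0.26 -0.04  1.27  0.    1.81]
scene 3814 [-2.21929799e-03 -8.42502257e-04  1.19256652e+02]
((-0.0342864990234375, -2.34686279296875), (228.64752197265625, 186.45367431640625), 0.23384472727775574)
top 6513 [-1.29798113e-03 -1.14701513e-03  1.19921333e+02]
((-1.1472015380859375, -1.5041275024414062), (224.55140686035156, 186.63768005371094), 0.14165586233139038)
```

View pics/scene10.png

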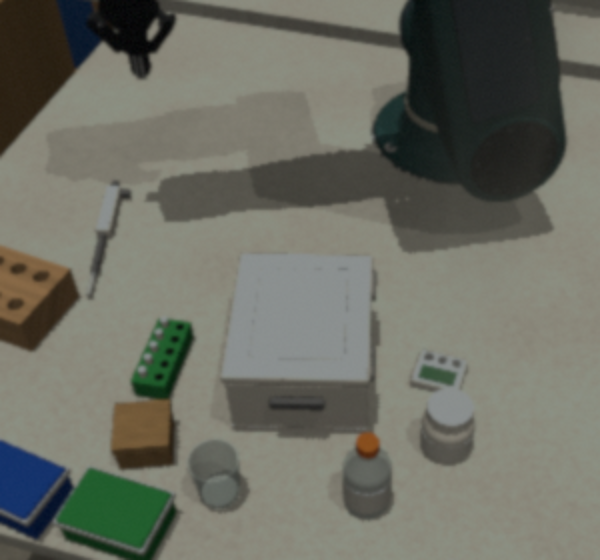

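View pics/topdiff.png

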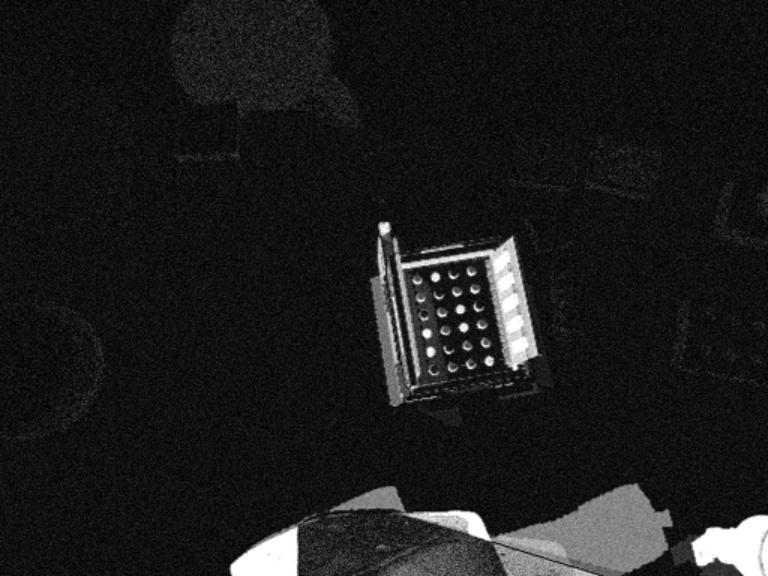

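The cover is flat and shut, and the difference image shows changes only at the flap and cover. None of the surrounding items show up in it. Handing in.

```bash
python3 -c "
from workcell import *
print(job_done())"
```

```text
the job is handed in; nothing more can be done
None
```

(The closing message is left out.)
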